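# Pin a picture-frame corner on the underpinner

## Task

Pin a corner of the small wooden picture frame: slide the frame, face up, onto the underpinner's table under the clamp pad, push any one of its corners fully home against both fences and let go of it. Then reach in under the hood of the foot valve and press the pedal down to its stop, hold it there for a good second so that the pad clamps the corner and the nail goes in, without leaning on it harder than the stop needs, and let the pedal come right back up, leaving the frame home against the fences. Do not disturb the glue bottle or the nail tin.

Things in the scene. Friction and masses are not known exactly. Their poses are not given: they have to be found in the camera images.
- frame: Square picture frame of bare wood, 150 x 150 mm outside, 20 mm tall, 0.16 kg, loose, starts face up, any yaw. Origin: centre of underside; x, y along the rails, z out of the face. Four like corners. Opening 110 mm; rails 20 mm wide: up to 8 mm high only the outer 14 mm (rebate), 8-16 mm the full 20 mm, 16-20 mm a lip, the outer 9 mm. Grip a rail across its width.
- underpinner: Grey benchtop frame-corner nailer, fixed: 260 mm (x) by 160 mm (y), flat steel table on top, 100 mm above the bench. Origin: centre of underside; +x points to its back, -x is the operator's side. Two aluminium fences on the table form a right-angled V open to -x. Behind it a column with an overarm (44 mm wide, underside 132 mm above the table) carries the clamp.
- fence_corner (a point): Point on the underpinner's table where the inner faces of the fences would meet, 60 mm behind the machine's centre; axes as the machine's. The fences, 34 mm tall, 8 mm thick, run from here at 45 degrees towards -x+y and -x-y, from 12 to 104 mm off this point.
- clamp_pad: Round rubber pad, 30 mm diameter, under a 38 mm clamp cylinder (its underside 112 mm above the table), 22 mm in front of fence_corner. Origin: centre of its underside. Up, it is 48 mm above the table; it goes down with the pedal, 32 mm at the pedal's stop, and springs 4 mm on a frame in place. So the frame must be slid in under it from the front.
- seat (a point): Point on the underpinner's table, 106 mm in front of fence_corner, where the centre of the frame's underside lies when a corner is fully home against both fences; axes as the machine's. The frame's rails are then at 45 degrees to these axes and its nearest corner overhangs the table's front edge by 22 mm.
- foot_valve: Guarded foot valve on the bench, fixed; base 220 mm (x) by 140 mm (y). Origin: centre of underside; enter from -x, +x is its closed back. Grey sheet hood 138 mm wide over the pedal's rear: flat top, underside 160 mm up (top 173), from x = -25 to 60 mm, then sloping down to a back wall at x = 100 mm; cheeks close the sides from x = 12 mm. More than 50 N on the valve or pedal is too much.
- pedal (a joint): Pedal angle, rad: 0 up, 0.24 at the stop. Aluminium tread plate 140 x 90 x 8 mm, hinged at its front (heel) end on a cross axis at x = -75 mm, z = 30 mm of the foot valve; up, it rises to the back at 0.24 rad; at the stop it is level, top 34 mm above the bench. Only the 50 mm by the hinge lie before the hood: too little leverage there, press under the hood.
- tread (a point): Point on top of the tread plate, on its midline, 78 mm from the hinge, about 26 mm inside the hood's front edge: a good place to press. Up, 52 mm above the bench; at the stop 34 mm. x runs to the valve's back. Return spring and clamp resist a push here with about 4 N at first, 16 N just before the stop; then the stop is rigid.
- glue: White glue bottle, 64 mm diameter, 190 mm tall, standing, loose; bystander. Origin: centre of underside.
- nail_tin: Plain steel tin, 72 mm diameter, 62 mm tall, standing, loose; bystander. Origin: centre of underside.
Things that resemble listed ones, but are neither listed nor needed, are in the scene too. There is more than one size of the frame; the job needs the middle-sized.

How it is judged:
By the outcome, as a careful person would: the job done as asked, in the order asked, and still so for the second after the job is handed in, with the robot touching nothing.
It also fails if it takes over 69 s, if anything falls off the work surface, if the arm or the gripper's body presses on something with over 40 N, if the wrist force passes 120 N, or if a joint passes its speed limit or range.

## Robot

A 7-joint arm with a two-finger parallel gripper is mounted at the origin on the work surface. World frame = base frame: x ahead of the robot, y to its left, z up, the work surface at z = 0. Lengths are in m, angles in rad, forces in N, time in s.
With the tool pointing down it reaches from about 0.4 to 0.85 m from the base axis. Payload 4.5 kg.
Tool frame: the origin (TCP) lies at the very end of the fingers, on their centre line; the grasp point (between the pads) lies 19 mm behind it; z points along the fingers, y is the line along which they close (so a half turn about z gives the same grasp; the last joint's range is limited). The gripper opens to 85 mm and grips with 20 to 120 N. Pads are 22 mm wide; open, the fingers measure 114 mm over their backs; the gripper's body (76 mm by 85 mm) begins 54 mm behind the grasp point. The pads swing forward as they close: fully open they stand 13 mm farther back than shut.
Start: joints at [1.236, 0.689, -0.195, 1.565, 0.157, 0.902, -0.215], TCP at [0.225, -0.583, 0.231] pointing down, gripper open.
Joint ranges: [-3.01, 3.01], [-0.46, 2.08], [-1.47, 1.51], [0.13, 2.56], [-1, 4.14], [0.04, 2.09], [-2.66, 2.66]. Speed limits (rad/s): [2.57, 2.57, 3.14, 3.14, 3.14, 3.14, 3.14].

## Interface

Orientations are given as a unit quaternion [w, x, y, z].
In Python, from bench import env gives the robot as it stands.
- The arm moves only by the tool arm_command, never from a script. Its argument "deltas" is a list of rows, each a list of 6 numbers: the shift along the tool's x, y, z in mm, then the turn, a rotation vector about the tool's x, y, z in rad. A call has 1 to 8 rows; each row is the pose to reach, as a shift and turn from the pose commanded when the call began, along the tool's axes at that moment; what a row does not reach only later rows make up. A row lasts 1/12 s, in which the tool goes at most 41.7 mm and 7.16 degrees, less where a joint would pass 70% of its speed; a pose out of reach is approached as far as the arm can. A call with a gripper value outside its range is refused whole. "jaw" is the opening, from 0 (shut) to 1 (fully open), set as the call begins (left out, the last holds). The fingers move at their own pace and stop on an object; the grip force is fixed at half the most. Time passes only in rows, so rows that repeat a pose let the fingers close. It gives the time, the measured TCP pose, the force, the opening and the grip force at its end, in the units of the state.
- env.observe(): the state, without advancing time (a new reading comes with each control period).
- env.camera(name): name is "scene" or "top"; returns the picture (420x560x3 uint8, red, green, blue); there is no depth.
- env.calibration(name): a dict with "intrinsics" (3x3 intrinsics, pixels), "R" (3x3) and "t" (3): a world point X has camera coordinates R X + t. Camera axes: x right, y down, z forward; pixel columns grow to the right and rows downward; lengths in m; the calibration is good to about 2 mm. A picture is of the moment at which its call begins. calibration takes no time and is no camera call.
- env.close_job(): hands the job in; it is judged then, once.
Trained networks look in the newest picture that a camera, given by its name, has taken for a name from the list of things; names that differ only in an ending like _2 or _b are one class to them, and where a whole thing is asked for, a point or a joint stands for the part that bears it (a point fixed in the world has none). Each returns a list of dicts, best first, with "p" (0 to 1); they miss things now and then, are a little off and sometimes report something else, mostly with a low value. They report only what shows in the picture. A call takes as long as a camera call. They do not tell look-alikes from the thing itself.
- env.look_for(query, camera): "extent" ([left, top, right, bottom] in pixels, round what is visible of it).
- env.masks_of(query, camera): "pixels" (420x560 bool, what is visible of it) and "extent" ([left, top, right, bottom] in pixels, round what is visible of it).
The state is a dict: "t": time; "q": joint angles; "joint_vel": joint speeds; "effort": joint torques, N m; "ee_pos": TCP position; "tcp_rot": TCP orientation; "contact_force": force on the tool from outside, world axes, zero at the start; "moment": the same for the moment, N m; "finger_gap": finger opening in m; "finger_force": force on a finger pad.
Only numpy, scipy, OpenCV 4.12 (cv2) and the standard library are available. Lean on these libraries where they do the work, as an engineer would, in place of code of your own. Each camera call takes 0.05 s, during which the arm holds its last target. There are 200 camera calls.

## Working session

There is one attempt and no reset: what is moved stays moved. The work goes in short steps, Python scripts to look and compute and a tool call to move; the robot and the scene stay as the last step left them, time stands still between calls to the robot, and variables do not carry over. Pictures are saved under pics/ and viewed, at most 10 in all, crops included, and the job is handed in when it is done.

Besides the shell and the picture viewer there is one more tool, called after ">>>" as name([rows], argument=value, ...), one row to a line, values as JSON. arm_command: Moves the arm, as the interface text tells. Its arguments: {"type":"object","properties":{"deltas":{"type":"array","items":{"type":"array","items":{"type":"number"}}},"jaw":{"type":"number"}},"required":["deltas"]}

```bash
mkdir -p pics; ls
python3 - <<'E'
from bench import env
import cv2
for n in("scene","top"):
    im=env.camera(n); cv2.imwrite(f"pics/{n}0.png",im[:,:,::-1])
    c=env.calibration(n); print(n,c)
print(env.observe())
E
```

```text
pics
scene {'intrinsics': array([[434.75968465,   0.        , 277.02062955],
       [  0.        , 434.75968465, 219.99369803],
       [  0.        ,   0.        ,   1.        ]]), 'R': array([[ 0.35364501,  0.93533386,  0.0092613 ],
       [ 0.77221809, -0.28635589, -0.56716798],
       [-0.52783939,  0.20772787, -0.82355006]]), 't': array([-0.17226151, -0.31975821,  1.36164156])}
top {'intrinsics': array([[419.23733266,   0.        , 270.18738373],
       [  0.        , 419.23733266, 209.13552497],
       [  0.        ,   0.        ,   1.        ]]), 'R': array([[ 0.01081088, -0.99922928,  0.03773562],
       [-0.98643249, -0.01683946, -0.16330146],
       [ 0.16381105, -0.03545821, -0.98585428]]), 't': array([-0.02893198,  0.51621487,  1.03759894])}
{'t': 0.1, 'q': array([ 1.23581635,  0.68994452, -0.19449877,  1.56623461,  0.15732779,
        0.90249874, -0.2151215 ]), 'joint_vel': array([-0.00030862,  0.00059048,  0.00068703, -0.00165805, -0.00061204,
        0.00077178, -0.00053063]), 'effort': array([-3.66122011e-03, -5.40603876e+01, -1.27154488e+00, -1.58986348e+01,
        9.40747705e-03,  4.35855123e-03, -4.33447582e-06]), 'ee_pos': array([ 0.22502963, -0.58245971,  0.23053744]), 'tcp_rot': array([-8.14554985e-04,  9.83042889e-01,  1.83373832e-01, -2.30041647e-04]), 'contact_force': array([ 0.17797447,  0.1012146 , -0.26075807]), 'moment': array([-0.00256488,  0.01336384, -0.0074634 ]), 'finger_force': 0.0, 'finger_gap': 0.08524649956493943}
```

View pics/scene0.png

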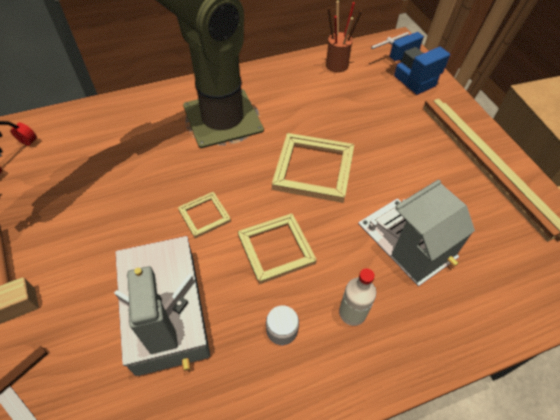

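View pics/top0.png

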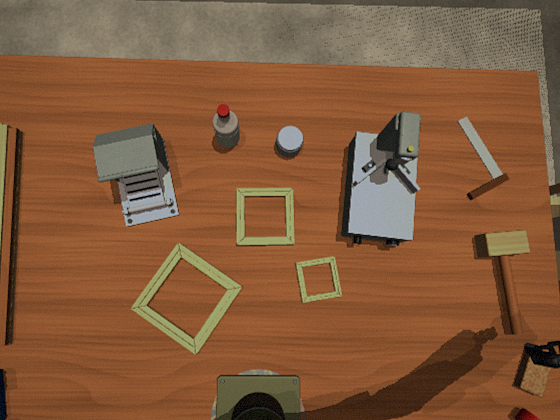

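The top view shows the middle frame at about (265,216), the underpinner at (382,187) with its front toward the robot, the foot valve at (140,175), the tin at (290,140) and the glue at (226,130). I'll zoom in to get precise positions.

```bash
cat > h.py <<'E'
import numpy as np, cv2
from bench import env
def ray(n,px,z):
    c=env.calibration(n);K,R,t=c["intrinsics"],c["R"],c["t"]
    C=-R.T@t; px=np.atleast_2d(np.array(px,float))
    d=(R.T@np.linalg.inv(K)@np.c_[px,np.ones(len(px))].T).T
    return C+d*((z-C[2])/d[:,2])[:,None]
def proj(n,X):
    c=env.calibration(n);X=np.atleast_2d(np.array(X,float))
    p=(c["R"]@X.T).T+c["t"]; p=(c["intrinsics"]@p.T).T
    return p[:,:2]/p[:,2:]
E
python3 - <<'E'
from h import *
t=cv2.imread("pics/top0.png"); 
a=cv2.resize(t[95:255,340:430],None,fx=3.75,fy=3.75,interpolation=cv2.INTER_CUBIC)
b=cv2.resize(t[115:235,85:195],None,fx=4,fy=4,interpolation=cv2.INTER_CUBIC)
o=np.zeros((600,790,3),np.uint8); o[:a.shape[0],:a.shape[1]]=a; o[:b.shape[0],345:345+b.shape[1]]=b
cv2.imwrite("pics/zoom.png",o)
env.camera("top");env.camera("scene")
for n in("top","scene"):
  for q in("frame","underpinner","foot_valve","pedal","glue","nail_tin","clamp_pad"):
    for r in env.masks_of(q,n)[:4]:
        m=r["pixels"].astype(np.uint8); rr=cv2.minAreaRect(cv2.findNonZero(m))
        print(n,q,round(r["p"],2),np.round(r["extent"]),m.sum(),np.round(cv2.boxPoints(rr),1).tolist())
        if n=="top" and q=="frame": print(np.round(ray("top",cv2.boxPoints(rr),.018),4).tolist())
E
```

```text
top frame 0.96 [234. 187. 292. 245.] 1680 [[236.0, 245.0], [236.0, 187.0], [295.0, 187.0], [295.0, 245.0]]
[[0.4249, 0.065, 0.018], [0.5787, 0.0688, 0.018], [0.5817, -0.0882, 0.018], [0.4271, -0.0884, 0.018]]
top frame 0.93 [132. 241. 240. 354.] 3011 [[130.39999389648438, 308.70001220703125], [177.89999389648438, 241.39999389648438], [242.89999389648438, 287.3999938964844], [195.5, 354.6000061035156]]
[[0.2617, 0.3253, 0.018], [0.4321, 0.2151, 0.018], [0.3171, 0.0448, 0.018], [0.1521, 0.1588, 0.018]]
top frame 0.74 [296. 255. 341. 302.] 702 [[295.1000061035156, 263.3999938964844], [334.1000061035156, 255.60000610351562], [342.0, 295.20001220703125], [303.0, 303.0]]
[[0.3795, -0.0886, 0.018], [0.4009, -0.1906, 0.018], [0.2999, -0.2097, 0.018], [0.2794, -0.109, 0.018]]
top underpinner 0.89 [345. 111. 422. 248.] 8355 [[340.20001220703125, 241.89999389648438], [351.20001220703125, 106.5], [426.20001220703125, 112.5999984741211], [415.20001220703125, 248.0]]
top foot_valve 0.58 [ 92. 126. 179. 225.] 5849 [[89.0999984741211, 136.60000610351562], [158.6999969482422, 120.5], [180.39999389648
[... 1296 characters left out ...]
000305175781, 379.79998779296875]]
scene foot_valve 0.72 [360. 180. 476. 286.] 6928 [[357.8999938964844, 221.1999969482422], [444.8999938964844, 168.5], [490.3999938964844, 243.60000610351562], [403.3999938964844, 296.29998779296875]]
scene pedal 0.58 [374. 207. 424. 250.] 564 [[375.1000061035156, 220.0], [389.70001220703125, 203.39999389648438], [431.29998779296875, 239.8000030517578], [416.79998779296875, 256.3999938964844]]
scene glue 0.84 [342. 267. 380. 325.] 1463 [[335.0, 319.0], [353.79998779296875, 262.6000061035156], [383.5, 272.5], [364.70001220703125, 328.8999938964844]]
scene nail_tin 0.71 [264. 306. 297. 346.] 1015 [[266.0, 305.0], [298.0, 305.0], [298.0, 344.0], [266.0, 344.0]]
```

View pics/zoom.png

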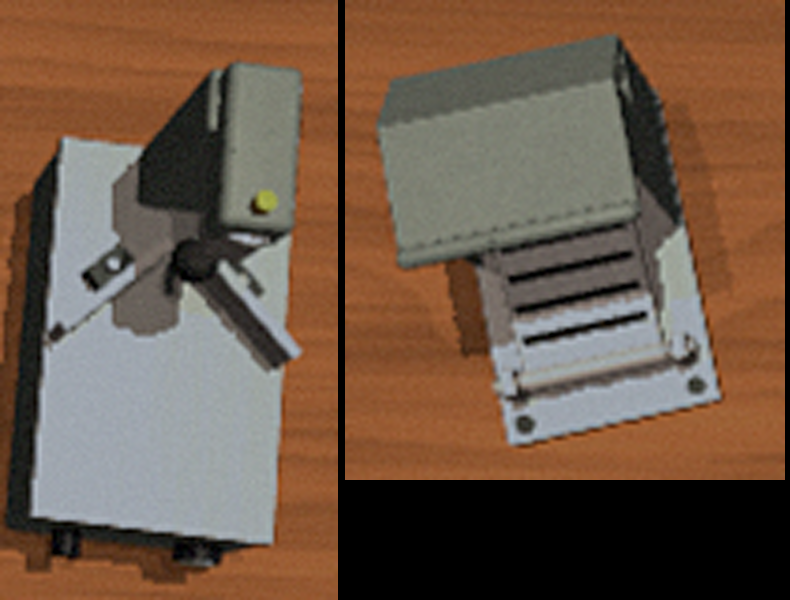

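Run:
```python
from h import *
A=lambda P:(np.array(P,float)+.5)/3.75-.5+[340,95]
B=lambda P:(np.array(P,float)-[345,0]+.5)/4-.5+[85,115]
u=ray("top",A([(63,138),(31,517),(273,543),(290,235)]),.1); print(np.round(u,4))
print("front w",np.linalg.norm(u[1]-u[2]),"len",np.linalg.norm(u[0]-u[1]))
d=u[0]-u[1]; e=u[1]-u[2]; f=u[3]-u[2]
print("yaws",[np.degrees(np.arctan2(v[1],v[0])) for v in(d,f)],np.degrees(np.arctan2(-e[0],e[1])))
v=ray("top",B([(511,445),(720,399)]),.006);print(np.round(v,4),np.linalg.norm(v[0]-v[1]));e=v[0]-v[1]
print("yaw v",np.degrees(np.arctan2(-e[0],e[1])))
h=ray("top",B([(402,268),(637,219)]),.165);print(np.round(h,4),np.linalg.norm(h[0]-h[1]));e=h[0]-h[1]
print("yaw h",np.degrees(np.arctan2(-e[0],e[1])))
# frame by edges: threshold
t=cv2.imread("pics/top0.png")[180:252,228:302]; hsv=cv2.cvtColor(t,cv2.COLOR_BGR2HSV)
m=((hsv[:,:,0]>20)&(hsv[:,:,0]<45)&(hsv[:,:,1]>50)&(hsv[:,:,2]>90)).astype(np.uint8)
n,l,s,c=cv2.connectedComponentsWithStats(m);k=1+np.argmax(s[1:,4]);print(s[k])
pt=cv2.findNonZero((l==k).astype(np.uint8)); r=cv2.minAreaRect(pt); print(r)
w=ray("top",cv2.boxPoints(r)+[228,180],.018);print(np.round(w,4),w.mean(0),np.linalg.norm(w[0]-w[1]),np.linalg.norm(w[1]-w[2]))
hull=cv2.approxPolyDP(cv2.convexHull(pt),5,True)[:,0]; print(hull+[228,180]);w=ray("top",hull+[228,180],.018);print(np.round(w,4),w.mean(0))
for nm,px in(("tin",(290,133)),("glue",(223,110))):print(nm,ray("top",[px],.062 if nm=="tin" else .19))
```

```text
[[ 0.7107 -0.2365  0.1   ]
 [ 0.4527 -0.2096  0.1   ]
 [ 0.438  -0.3681  0.1   ]
 [ 0.6461 -0.3891  0.1   ]]
front w 0.15914935056572593 len 0.2594000894057674
yaws [np.float64(-5.951412339971614), np.float64(-5.772049288164955)] -5.278563085004619
[[0.4719 0.3534 0.006 ]
 [0.5046 0.2193 0.006 ]] 0.13810500950114987
yaw v 13.676275607839333
[[0.553  0.3727 0.165 ]
 [0.5844 0.2421 0.165 ]] 0.13430626269807705
yaw h 13.51064608050766
[   8    8   59   57 1577]
((37.0, 36.0), (56.0, 58.0), 90.0)
[[ 0.576   0.0687  0.018 ]
 [ 0.5789 -0.0855  0.018 ]
 [ 0.4296 -0.0858  0.018 ]
 [ 0.4275  0.0651  0.018 ]] [ 0.50301676 -0.00938055  0.018     ] 0.15426252334600693 0.14928926636465836
[[294 243]
 [237 244]
 [237 188]
 [291 188]]
[[ 0.4322 -0.0858  0.018 ]
 [ 0.4276  0.0625  0.018 ]
 [ 0.576   0.066   0.018 ]
 [ 0.5788 -0.0775  0.018 ]] [ 0.50365231 -0.00868337  0.018     ]
tin [[ 0.7160874  -0.07071442  0.062     ]]
glue [[0.72160426 0.09474293 0.19      ]]
```

```bash
cat >> h.py <<'E'
from scipy.spatial.transform import Rotation as Ro
U=np.array([np.cos(np.radians(-5.75)),np.sin(np.radians(-5.75)),0]);L=np.array([-U[1],U[0],0])
FC=np.array([.6339,-.3083,.1])   # fence corner
V=np.array([.595,.312,0]);VU=np.array([np.cos(np.radians(13.6)),np.sin(np.radians(13.6)),0]);VL=np.array([-VU[1],VU[0],0])
def down(yx):  # tool down, tool x axis at yaw yx deg
    a=np.radians(yx); x=np.array([np.cos(a),np.sin(a),0]); z=np.array([0,0,-1.]); return Ro.from_matrix(np.c_[x,np.cross(z,x),z])
def cur():
    o=env.observe(); w=o["tcp_rot"]; return o,Ro.from_quat(np.r_[w[1:],w[0]])
def delta(p,R,p0=None,R0=None):
    o,Rc=cur(); p0=o["ee_pos"] if p0 is None else np.array(p0); R0=Rc if R0 is None else R0
    return np.round(np.r_[R0.inv().apply(np.array(p)-p0)*1000,(R0.inv()*R).as_rotvec()],3).tolist()
E
python3 - <<'E'
from h import *
print(delta([.502,.056,.231],down(1.5)),delta([.502,.056,.06],down(1.5)))
E
```

```text
[488.406, -496.272, 0.297, 0.0, -0.0, 0.343] [488.397, -496.286, 171.297, 0.0, -0.0, 0.343]
```

>>> arm_command([
  [30,-30,0,0,0,0.05],
  [58,-59,0,0,0,0.1],
  [86,-88,0,0,0,0.15],
  [114,-117,0,0,0,0.2],
  [142,-146,0,0,0,0.25],
  [170,-175,0,0,0,0.3],
  [199,-204,0,0,0,0.34],
  [228,-233,0,0,0,0.343],
], jaw=1)

```text
t: 1.57
ee_pos: [0.3546, -0.2818, 0.2316]
tcp_rot: [0.0, 1.0, 0.012, 0.0]
contact_force: [0.7, 0.5, -1.2]
finger_gap: 0.0854
finger_force: 0.0
```

Run:
```python
from h import *
o,R=cur();print(o["t"],o["ee_pos"],R.as_matrix().round(3).tolist(),o["q"].round(2))
print(delta([.502,.056,.1],down(1.5)))
```

```text
1.5667 [ 0.3545676  -0.28180099  0.23156695] [[1.0, 0.024, 0.001], [0.024, -1.0, -0.001], [0.001, 0.001, -1.0]] [ 0.62  0.47 -0.07  2.07  0.05  0.6  -1.04]
[155.279, -334.296, 131.492, 0.001, -0.001, -0.003]
```

>>> arm_command([
  [17,-36,0,0,0,0],
  [34,-73,0,0,0,0],
  [51,-110,0,0,0,0],
  [68,-147,10,0,0,0],
  [85,-184,20,0,0,0],
  [102,-220,30,0,0,0],
  [119,-256,40,0,0,0],
  [135,-291,50,0,0,0],
])

```text
t: 2.23
ee_pos: [0.4824, 0.0133, 0.181]
tcp_rot: [-0.0, 1.0, 0.013, 0.001]
contact_force: [0.0, 0.1, 0.4]
finger_gap: 0.0854
finger_force: 0.0
```

Run:
```python
from h import *
print(delta([.502,.056,.006],down(1.5)))
```

```text
[20.506, -42.174, 175.062, -0.0, -0.001, 0.0]
```

>>> arm_command([
  [10,-21,20,0,0,0],
  [20.5,-42,40,0,0,0],
  [20.5,-42,80,0,0,0],
  [20.5,-42,115,0,0,0],
  [20.5,-42,145,0,0,0],
  [20.5,-42,165,0,0,0],
  [20.5,-42,174,0,0,0],
  [20.5,-42,174,0,0,0],
])

```text
t: 2.9
ee_pos: [0.5, 0.0534, 0.0057]
tcp_rot: [0.0, 1.0, 0.013, -0.001]
contact_force: [0.7, -0.5, -0.2]
finger_gap: 0.0853
finger_force: 0.0
```

>>> arm_command([
  [0,0,0,0,0,0],
  [0,0,0,0,0,0],
  [0,0,0,0,0,0],
  [0,0,0,0,0,0],
  [0,0,0,0,0,0],
  [0,0,0,0,0,0],
], jaw=0)

```text
t: 3.4
ee_pos: [0.5015, 0.0536, 0.0084]
tcp_rot: [-0.0, 1.0, 0.013, 0.001]
contact_force: [-0.8, -0.5, 4.8]
finger_gap: 0.0179
finger_force: 58.6
```

>>> arm_command([
  [0,0,-10,0,0,0],
  [0,0,-30,0,0,0],
  [0,0,-60,0,0,0],
  [0,0,-60,0,0,0],
  [0,0,-60,0,0,0],
])

```text
t: 3.82
ee_pos: [0.5019, 0.0536, 0.0689]
tcp_rot: [-0.0, 1.0, 0.013, 0.002]
contact_force: [0.5, 0.1, -2.7]
finger_gap: 0.0182
finger_force: 59.2
```

Run:
```python
from h import *
o,R=cur();print(o["ee_pos"],o["finger_gap"],o["contact_force"],o["moment"])
c=[cv2.resize(env.camera("scene")[80:280,190:390,::-1],(400,400),interpolation=cv2.INTER_CUBIC),cv2.resize(env.camera("top")[140:300,185:345,::-1],(400,400),interpolation=cv2.INTER_CUBIC)]
cv2.imwrite("pics/g1.png",np.hstack(c))
```

```text
[0.50187916 0.05355519 0.06890754] 0.018194824505082054 [ 0.47565654  0.0804782  -2.7095052 ] [0.1605704  0.02529625 0.01031149]
```

View pics/g1.png

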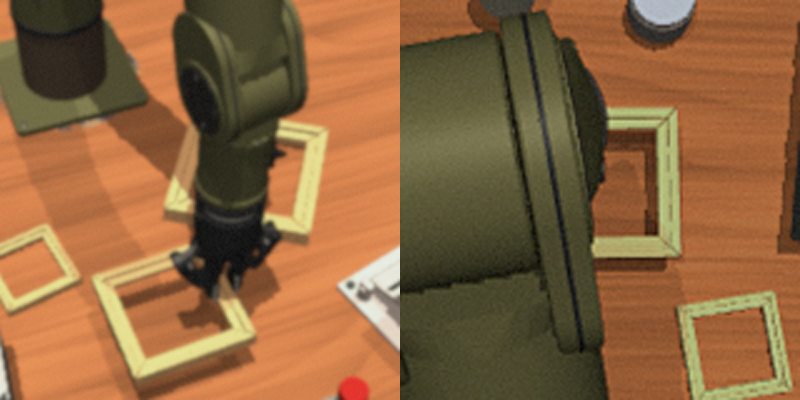

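Run:
```python
from h import *
print(ray("top",[(296.2,184),(297,243.2)],.08).round(4))
R=down(39.25)
off=-.046*U+.046*L
T=FC-.226*U+off; T[2]=.16;print(T,delta(T,R))
mid=T*1;R0=down(39.25)
for d,z in((.226,.1115),(.116,.1115),(.114,.1085)):
    X=FC-d*U+off;X[2]=z;print(X,delta(X,R0,mid,R0))
```

```text
[[ 0.5757 -0.0853  0.08  ]
 [ 0.4266 -0.0874  0.08  ]]
[ 0.36787721 -0.2352803   0.16      ] [-140.074, 285.211, -92.765, -0.0, 0.001, -0.659]
[ 0.36787721 -0.2352803   0.1115    ] [0.0, 0.0, 48.5, 0.0, 0.0, 0.0]
[ 0.47732375 -0.24630098  0.1115    ] [77.782, 77.782, 48.5, 0.0, 0.0, 0.0]
[ 0.47931369 -0.24650136  0.1085    ] [79.196, 79.196, 51.5, 0.0, 0.0, 0.0]
```

>>> arm_command([
  [0,0,-35,0,0,0],
  [-10,20,-65,0,0,-0.05],
  [-26,53,-85,0,0,-0.14],
  [-42,87,-93,0,0,-0.24],
  [-58,121,-93,0,0,-0.34],
  [-74,155,-93,0,0,-0.44],
  [-90,189,-93,0,0,-0.54],
  [-106,220,-93,0,0,-0.62],
])

```text
t: 4.58
ee_pos: [0.3986, -0.1709, 0.1594]
tcp_rot: [-0.001, 0.948, 0.319, -0.001]
contact_force: [0.7, -0.8, -1.6]
finger_gap: 0.0178
finger_force: 60.4
```

Run:
```python
from h import *
R=down(39.25)
off=-.046*U+.046*L
for d,z in((.226,.16),(.226,.1135),(.116,.1135)):
    X=FC-d*U+off;X[2]=z;print(delta(X,R))
```

```text
[-63.462, 32.646, -0.592, -0.002, 0.002, -0.035]
[-63.385, 32.735, 45.908, -0.002, 0.002, -0.035]
[17.07, 107.748, 45.63, -0.002, 0.002, -0.035]
```

>>> arm_command([
  [-25,13,0,0,0,-0.02],
  [-50,26,0,0,0,-0.035],
  [-63.4,32.7,0,0,0,-0.035],
  [-63.4,32.7,20,0,0,-0.035],
  [-63.4,32.7,36,0,0,-0.035],
  [-63.4,32.7,43,0,0,-0.035],
  [-63.4,32.7,43,0,0,-0.035],
  [-63.4,32.7,43,0,0,-0.035],
])

```text
t: 5.25
ee_pos: [0.3692, -0.2329, 0.1168]
tcp_rot: [-0.001, 0.942, 0.334, -0.001]
contact_force: [-0.2, 0.1, -1.7]
finger_gap: 0.0178
finger_force: 60.4
```

Run:
```python
from h import *
R=down(39.25)
off=-.046*U+.046*L
o,_=cur();print(o["ee_pos"],o["contact_force"])
for d,z in((.226,.116),(.116,.114),(.116,.11)):
    X=FC-d*U+off;X[2]=z;print(delta(X,R))
c=[cv2.resize(env.camera("scene")[170:370,80:280,::-1],(400,400),interpolation=cv2.INTER_CUBIC),cv2.resize(env.camera("top")[100:260,300:460,::-1],(400,400),interpolation=cv2.INTER_CUBIC)]
cv2.imwrite("pics/g2.png",np.hstack(c))
```

```text
[ 0.36920671 -0.23289084  0.11677236] [-0.23762139  0.13444594 -1.685757  ]
[-2.537, 1.019, 0.773, -0.002, 0.001, -0.003]
[75.508, 78.542, 2.548, -0.002, 0.001, -0.003]
[75.511, 78.55, 6.548, -0.002, 0.001, -0.003]
```

View pics/g2.png

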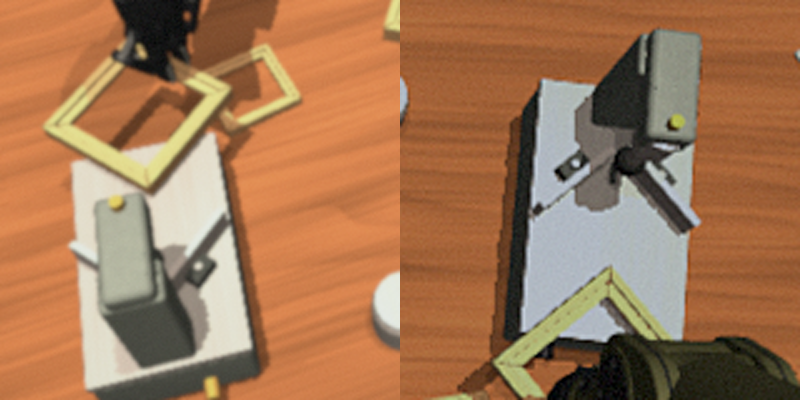

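Run:
```python
from h import *
a=np.array([384.8,206.8]);X=ray("top",[a],.128)[0]-FC;print("apex uv",X@U,X@L)
for s in(1,-1):
  for z in(0,.034):
    for w in (0,.008):
      P=FC+.104*.7071*(-U+s*L)+w*.7071*(U+s*L)+[0,0,z]
      print(s,z,w,((proj("top",P)[0]-[300,100])*2.5+[400,0]).round(),((proj("scene",P)[0]-[80,170])*2).round())
```

```text
apex uv -0.12192717526074683 0.002334060726880695
1 0 0 [536. 216.] [223. 219.]
1 0 0.008 [530. 210.] [229. 222.]
1 0.034 0 [544. 208.] [218. 204.]
1 0.034 0.008 [539. 202.] [224. 207.]
-1 0 0 [682. 233.] [ 83. 251.]
-1 0 0.008 [688. 228.] [ 78. 257.]
-1 0.034 0 [695. 226.] [ 73. 237.]
-1 0.034 0.008 [701. 221.] [ 68. 243.]
```

>>> arm_command([
  [-2,2,1,0,0,0],
  [10,14,2,0,0,0],
  [27,30,2.5,0,0,0],
  [44,47,2.5,0,0,0],
  [60,63,2.5,0,0,0],
  [72,75,2.5,0,0,0],
  [77,80,2.5,0,0,0],
  [77,80,2.5,0,0,0],
])

```text
t: 6.02
ee_pos: [0.4817, -0.2473, 0.1152]
tcp_rot: [0.001, 0.943, 0.334, 0.001]
contact_force: [-0.5, -0.1, -2.2]
finger_gap: 0.0182
finger_force: 60.4
```

>>> arm_command([
  [0,0,1.5,0,0,0],
  [0,0,3,0,0,0],
  [0,0,4,0,0,0],
  [0,0,4,0,0,0],
])

```text
t: 6.35
ee_pos: [0.4784, -0.2472, 0.1105]
tcp_rot: [-0.0, 0.943, 0.334, -0.001]
contact_force: [-0.2, 0.3, -2.0]
finger_gap: 0.018
finger_force: 60.4
```

>>> arm_command([
  [0,0,1,0,0,0],
  [0,0,2,0,0,0],
  [0,0,2,0,0,0],
])

```text
t: 6.6
ee_pos: [0.4795, -0.2472, 0.1088]
tcp_rot: [-0.0, 0.943, 0.334, -0.0]
contact_force: [-0.4, 0.1, -0.5]
finger_gap: 0.0177
finger_force: 61.5
```

>>> arm_command([
  [0,0,0,0,0,0],
  [0,0,0,0,0,0],
  [0,0,0,0,0,0],
  [0,0,0,0,0,0],
  [0,0,0,0,0,0],
  [0,0,-15,0,0,0],
  [0,0,-45,0,0,0],
  [0,0,-70,0,0,0],
], jaw=1)

```text
t: 7.27
ee_pos: [0.4795, -0.2469, 0.1795]
tcp_rot: [-0.0, 0.943, 0.334, -0.0]
contact_force: [0.4, 0.2, 0.1]
finger_gap: 0.0853
finger_force: 0.0
```

Run:
```python
from h import *
R=down(-5.75)
o,_=cur();print(o["ee_pos"],o["contact_force"],o["finger_gap"])
for d,z in((.204,.17),(.204,.103),(.204,.097)):
    X=FC-d*U;X[2]=z;print(delta(X,R))
```

```text
[ 0.47947477 -0.24694716  0.17948762] [0.43275292 0.24854899 0.06453832] 0.0852634044653517
[-63.473, 1.229, 9.52, -0.001, 0.001, 0.781]
[-63.437, 1.308, 76.52, -0.001, 0.001, 0.781]
[-63.434, 1.315, 82.52, -0.001, 0.001, 0.781]
```

>>> arm_command([
  [-9,0,0,0,0,0.12],
  [-18,0,0,0,0,0.24],
  [-27,0,0,0,0,0.36],
  [-36,0,0,0,0,0.48],
  [-45,0.5,0,0,0,0.6],
  [-54,1,5,0,0,0.7],
  [-63.4,1.3,9,0,0,0.781],
  [-63.4,1.3,40,0,0,0.781],
])

```text
t: 7.93
ee_pos: [0.4325, -0.2917, 0.142]
tcp_rot: [0.003, 0.999, -0.053, 0.003]
contact_force: [1.3, -1.6, -1.4]
finger_gap: 0.0851
finger_force: 0.0
```

Run:
```python
from h import *
R=down(-5.75)
o,_=cur();print(o["ee_pos"],o["contact_force"],o["finger_gap"])
for d,z in((.204,.103),(.204,.098)):
    X=FC-d*U;X[2]=z;print(delta(X,R))
c=[cv2.resize(env.camera("scene")[170:370,80:280,::-1],(400,400),interpolation=cv2.INTER_CUBIC),cv2.resize(env.camera("top")[100:260,300:460,::-1],(400,400),interpolation=cv2.INTER_CUBIC)]
cv2.imwrite("pics/g3.png",np.hstack(c))
```

```text
[ 0.43254136 -0.29165575  0.14199468] [ 1.26037516 -1.64311848 -1.44575232] 0.08508660242365301
[-2.287, -3.813, 38.959, 0.005, -0.007, -0.006]
[-2.323, -3.84, 43.959, 0.005, -0.007, -0.006]
```

View pics/g3.png

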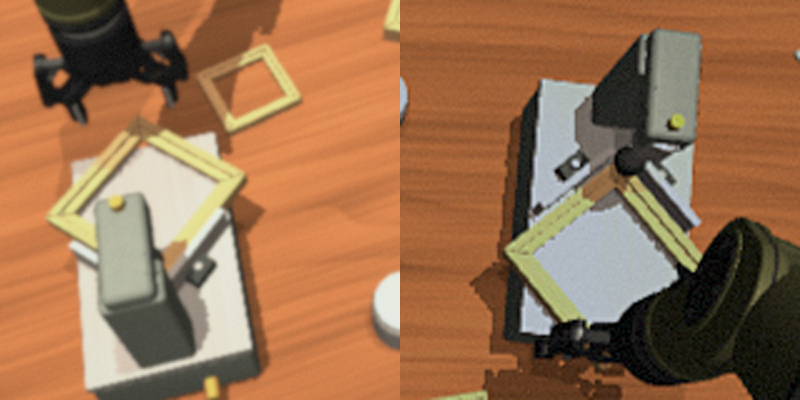

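The frame lies flat on the table under the pad, a few mm short of the fences. The open fingers straddle the front corner.

>>> arm_command([
  [-1,-1,15,0,0,0],
  [-1,-1,28,0,0,0],
  [-1,-1,35,0,0,0],
  [-1,-1,35,0,0,0],
])

```text
t: 8.37
ee_pos: [0.4302, -0.2863, 0.1033]
tcp_rot: [-0.001, 0.999, -0.05, -0.001]
contact_force: [-0.1, -0.2, -0.5]
finger_gap: 0.0855
finger_force: 0.0
```

Run:
```python
from h import *
R=down(-5.75)
o,_=cur();print(o["ee_pos"],o["contact_force"])
X=FC-.204*U;X[2]=.098;print(delta(X,R)); print((o["ee_pos"]-FC)@U,(o["ee_pos"]-FC)@L)
```

```text
[ 0.43021866 -0.2863154   0.10326421] [-0.07109798 -0.24697152 -0.51066669]
[0.866, 1.474, 5.261, -0.001, 0.002, 0.001]
-0.2048591183050021 0.001467547294297128
```

>>> arm_command([
  [0,1.4,1.5,0,0,0],
  [0,1.4,3,0,0,0],
  [0,1.4,4.5,0,0,0],
  [0,1.4,4.5,0,0,0],
  [0,1.4,4.5,0,0,0],
])

```text
t: 8.78
ee_pos: [0.4305, -0.2885, 0.0996]
tcp_rot: [0.0, 0.999, -0.05, 0.0]
contact_force: [0.2, 1.4, 0.1]
finger_gap: 0.0855
finger_force: 0.0
```

>>> arm_command([
  [2,0,0,0,0,0],
  [5,0,0,0,0,0],
  [8,0,0,0,0,0],
  [11,0,0,0,0,0],
  [14,0,0,0,0,0],
  [16,0,0,0,0,0],
  [17,0,0,0,0,0],
  [18,0,0,0,0,0],
])

```text
t: 9.45
ee_pos: [0.4477, -0.2899, 0.0991]
tcp_rot: [-0.0, 0.999, -0.05, -0.001]
contact_force: [-0.9, 1.2, -0.1]
finger_gap: 0.0853
finger_force: 0.6
```

>>> arm_command([
  [1,0,0,0,0,0],
  [2,0,0,0,0,0],
  [3,0,0,0,0,0],
  [4,0,0,0,0,0],
  [4,0,0,0,0,0],
])

```text
t: 9.87
ee_pos: [0.4525, -0.2907, 0.0993]
tcp_rot: [0.0, 0.999, -0.05, 0.0]
contact_force: [-0.5, 0.2, -0.7]
finger_gap: 0.0855
finger_force: 0.4
```

>>> arm_command([
  [1,0,0,0,0,0],
  [2,0,0,0,0,0],
  [2,0,0,0,0,0],
])

```text
t: 10.12
ee_pos: [0.4545, -0.2909, 0.0993]
tcp_rot: [0.0, 0.999, -0.05, 0.0]
contact_force: [-0.7, -0.1, -0.7]
finger_gap: 0.0854
finger_force: 0.4
```

>>> arm_command([
  [1,0,0,0,0,0],
  [2,0,0,0,0,0],
  [2,0,0,0,0,0],
])

```text
t: 10.37
ee_pos: [0.4557, -0.291, 0.0992]
tcp_rot: [-0.0, 0.999, -0.05, -0.001]
contact_force: [-2.5, 0.2, 0.0]
finger_gap: 0.0858
finger_force: 1.0
```

>>> arm_command([
  [1,0,0,0,0,0],
  [2,0,0,0,0,0],
  [2,0,0,0,0,0],
])

```text
t: 10.62
ee_pos: [0.4562, -0.2909, 0.0991]
tcp_rot: [-0.0, 0.999, -0.05, -0.002]
contact_force: [-5.3, 0.8, 1.6]
finger_gap: 0.0853
finger_force: 2.6
```

>>> arm_command([
  [1,0,0,0,0,0],
  [2,0,0,0,0,0],
  [2,0,0,0,0,0],
])

```text
t: 10.87
ee_pos: [0.4564, -0.2909, 0.0989]
tcp_rot: [-0.001, 0.999, -0.05, -0.004]
contact_force: [-7.2, 0.9, 3.9]
finger_gap: 0.0854
finger_force: 4.3
```

Run:
```python
from h import *
o,_=cur();print(o["ee_pos"],o["contact_force"],o["moment"])
c=[cv2.resize(env.camera("scene")[195:345,100:250,::-1],(400,400),interpolation=cv2.INTER_CUBIC),cv2.resize(env.camera("top")[130:230,340:440,::-1],(400,400),interpolation=cv2.INTER_CUBIC)]
cv2.imwrite("pics/g4.png",np.hstack(c))
```

```text
[ 0.45636232 -0.29092485  0.0989369 ] [-7.24511713  0.9105872   3.93577805] [0.27349858 1.65228891 0.11054308]
```

View pics/g4.png

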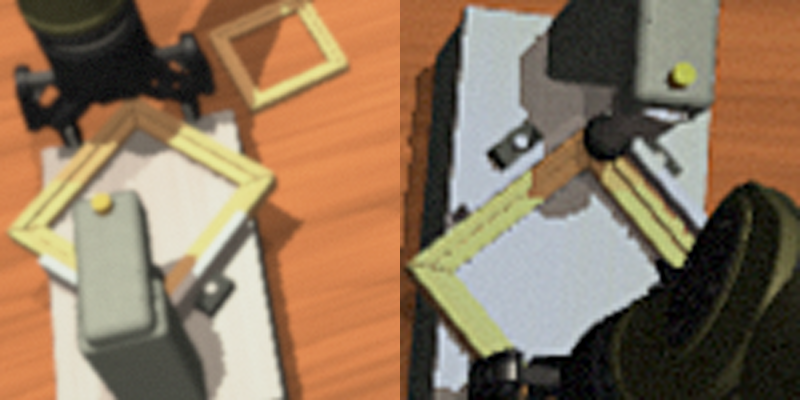

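The frame is home against both fences: the push stopped it dead and no gap shows along either fence. Next I back off and collect arm-joint data.

>>> arm_command([
  [-4,0,0,0,0,0],
  [-12,0,0,0,0,0],
  [-24,0,0,0,0,0],
  [-40,0,0,0,0,0],
  [-40,0,-30,0,0,0],
  [-40,0,-70,0,0,0],
  [-40,0,-110,0,0,0],
  [-40,0,-130,0,0,0],
], jaw=0)

```text
t: 11.63
ee_pos: [0.4234, -0.2886, 0.2338]
tcp_rot: [0.002, 0.999, -0.05, 0.004]
contact_force: [0.0, -0.3, -0.1]
finger_gap: -0.0001
finger_force: 0.0
```

Run:
```python
from h import *
import itertools
from scipy.optimize import least_squares
o,_=cur();print(o["ee_pos"],o["q"],o["tcp_rot"])
D=[([1.23581635,.68994452,-.19449877,1.56623461,.15732779,.90249874,-.2151215],[.22502963,-.58245971,.23053744],[-8.1e-4,.98304,.18337,-2.3e-4]),
(o["q"],o["ee_pos"],o["tcp_rot"])]
import json;json.dump([[list(map(float,x)) for x in d] for d in D],open("d.json","w"))
def ori(q,s):
    R=Ro.identity()
    for k,(ax,v) in enumerate(zip("zyzyzyz",q)): R=R*Ro.from_euler(ax,s[k]*v)
    return R
res=[]
for s in itertools.product([1,-1],repeat=7):
    if s[1]!=1: continue
    e=[]
    Es=[Ro.from_quat(np.r_[w[1:],w[0]]).inv()*ori(q,s) for q,p,w in D]
    # constant tool offset about z allowed
    e=(Es[0].inv()*Es[1]).magnitude(); res.append((e,s,Es[0].as_rotvec().round(3)))
res.sort(key=lambda r:r[0])
for r in res[:5]:print(r)
```

```text
[ 0.42339651 -0.28860024  0.23384765] [ 0.58233831  0.53396046 -0.11491166  1.90926102  0.09086876  0.69412719
 -1.25681478] [ 0.00178447  0.99874127 -0.04994893  0.00421794]
(1.1177759508081495e-05, (-1, 1, -1, 1, -1, 1, -1), array([ 0.   ,  0.   , -1.571]))
(0.1611463698081894, (-1, 1, 1, 1, 1, 1, -1), array([-0.   ,  0.   , -1.073]))
(0.22011659586795787, (-1, 1, -1, 1, 1, 1, -1), array([-0.144,  0.225, -1.367]))
(0.2456424292788134, (-1, 1, 1, 1, -1, 1, -1), array([ 0.193, -0.18 , -1.262]))
(0.4722828367349713, (-1, 1, -1, -1, -1, 1, 1), array([-1.855, -2.259,  0.184]))
```

Run:
```python
from h import *
print(delta([.46,.0,.26],down(13.6)))
for th in (20,): print(delta([.469,.281,.26],down(13.6)*Ro.from_euler("y",np.radians(th)),[.46,.0,.26],down(13.6)))
print((down(13.6)*Ro.from_euler("y",np.radians(20))).as_matrix()[:,2])
```

```text
[7.855, -290.729, -27.0, 0.005, -0.008, -0.337]
[74.823, -271.005, 0.0, 0.0, 0.349, 0.0]
[ 0.33243024  0.08042334 -0.93969262]
```

>>> arm_command([
  [1,-36,-27,0,0,-0.05],
  [2,-73,-27,0,0,-0.1],
  [3,-110,-27,0,0,-0.15],
  [4,-147,-27,0,0,-0.2],
  [5,-184,-27,0,0,-0.25],
  [6,-221,-27,0,0,-0.3],
  [7,-258,-27,0,0,-0.337],
  [8,-290,-27,0,0,-0.337],
])

```text
t: 12.3
ee_pos: [0.4587, 0.0037, 0.2569]
tcp_rot: [-0.001, 0.993, 0.12, 0.002]
contact_force: [1.3, -0.1, -0.4]
finger_gap: -0.0001
finger_force: 0.0
```

>>> arm_command([
  [10,-36,0,0,0.04,0],
  [20,-72,0,0,0.08,0],
  [30,-108,0,0,0.12,0],
  [40,-144,0,0,0.16,0],
  [50,-180,0,0,0.2,0],
  [60,-216,0,0,0.24,0],
  [70,-250,0,0,0.28,0],
  [75,-271,0,0,0.32,0],
])

```text
t: 12.97
ee_pos: [0.4672, 0.2881, 0.2574]
tcp_rot: [-0.022, 0.98, 0.119, 0.161]
contact_force: [1.4, 1.2, 0.1]
finger_gap: 0.0
finger_force: 0.0
```

```bash
cat >> h.py <<'E'
S=(-1,1,-1,1,-1,1,-1)
def fk(q,P):
    h,a,b,c,e,f=P; Rs=[Ro.identity()]
    for k,(ax,v) in enumerate(zip("zyzyzyz",q)): Rs.append(Rs[-1]*Ro.from_euler(ax,S[k]*v))
    p=[0,0,h]+Rs[2].apply([e,0,a])+Rs[4].apply([f,0,b])+Rs[7].apply([0,0,c])
    return p,Rs[7]*Ro.from_euler("z",np.pi/2)
E
python3 - <<'E'
from h import *
import json
from scipy.optimize import least_squares
D=json.load(open("d.json")); o,R=cur(); D.append([o["q"].tolist(),o["ee_pos"].tolist(),o["tcp_rot"].tolist()]); json.dump(D,open("d.json","w"))
print(o["q"].round(3),o["ee_pos"],R.as_matrix()[:,2].round(3),(fk(o["q"],[0]*6)[1].inv()*R).magnitude())
for fix in(1,0):
  g=lambda P:np.r_[P[:4],P[4:]*(1-fix)]
  r=least_squares(lambda P:np.concatenate([fk(d[0],g(P))[0]-d[1] for d in D]),[.3,.4,.4,.25,0,0]);print(g(r.x).round(4),np.abs(r.fun).max())
env.camera("top")
c=[cv2.resize(env.camera("scene")[195:345,100:250,::-1],(400,400),interpolation=cv2.INTER_CUBIC),cv2.resize(env.camera("top")[130:230,340:440,::-1],(400,400),interpolation=cv2.INTER_CUBIC)]
cv2.imwrite("pics/g5.png",np.hstack(c))
E
```

```text
[-0.771  0.452  0.069  2.075  0.341  0.339 -2.35 ] [0.46721292 0.28809336 0.25744257] [ 0.31   0.082 -0.947] 6.080001621972655e-16
[0.2535 0.6858 0.2358 0.4263 0.     0.    ] 0.03991467038376656
[-0.4825  1.089   0.0715  0.5255 -0.3692 -0.2676] 0.03388214704385689
```

View pics/g5.png

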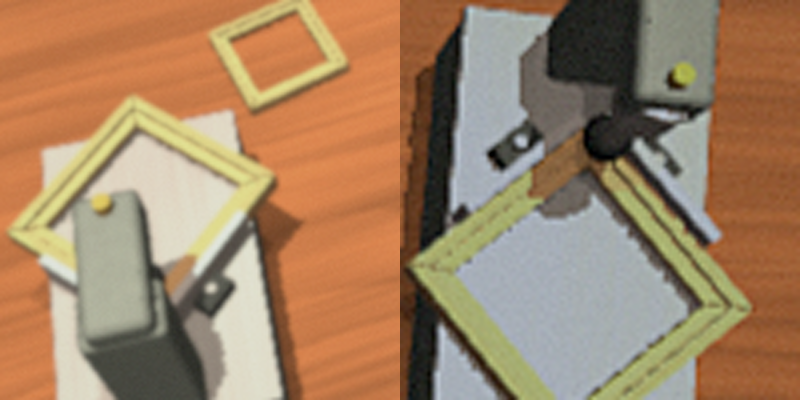

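>>> arm_command([
  [0,0,0,0,0,-0.12],
  [0,0,0,0,0,-0.24],
  [0,0,0,0,0,-0.36],
  [0,0,0,0,0,-0.48],
  [0,0,0,0,0,-0.6],
  [0,0,0,0,0,-0.72],
  [0,0,0,0,0,-0.84],
  [0,0,0,0,0,-0.96],
])

```text
t: 13.78
ee_pos: [0.4679, 0.2797, 0.2568]
tcp_rot: [0.057, 0.815, 0.557, 0.149]
contact_force: [0.5, 0.6, 0.1]
finger_gap: -0.0
finger_force: 0.0
```

>>> arm_command([
  [0,0,0,0,0,-0.12],
  [0,0,0,0,0,-0.24],
  [0,0,0,0,0,-0.36],
  [0,0,0,0,0,-0.48],
  [0,0,0,0,0,-0.6],
  [0,0,0,0,0,-0.72],
  [0,0,0,0,0,-0.84],
  [0,0,0,0,0,-0.96],
])

```text
t: 14.45
ee_pos: [0.4679, 0.2796, 0.2568]
tcp_rot: [0.12, 0.466, 0.87, 0.106]
contact_force: [-0.2, -0.1, 1.0]
finger_gap: -0.0001
finger_force: 0.0
```

>>> arm_command([
  [0,0,0,0,0,-0.12],
  [0,0,0,0,0,-0.24],
  [0,0,0,0,0,-0.36],
  [0,0,0,0,0,-0.48],
  [0,0,0,0,0,-0.6],
  [0,0,0,0,0,-0.72],
  [0,0,0,0,0,-0.84],
  [0,0,0,0,0,-0.96],
])

```text
t: 15.12
ee_pos: [0.4679, 0.2795, 0.2567]
tcp_rot: [0.155, 0.011, 0.987, 0.039]
contact_force: [-0.5, 0.0, 0.5]
finger_gap: 0.0002
finger_force: 0.0
```

Run:
```python
from h import *
o,R=cur();print(o["t"],o["q"].round(3),o["ee_pos"])
T=down(193.6)*Ro.from_euler("y",-np.radians(35)); print(T.as_matrix()[:,2])
for x,z in((-.13,.2),(-.10,.11)):
  P=V+x*VU+[0,0,z]; print(P,delta(P,T))
f=ray("top",[(343,196.25),(427,207)],.118)-FC; print("frame l/r corners u,l",[(a@U*1e3,a@L*1e3) for a in f])
C=FC-.106*U
for P in (C+.106*L+[0,0,.018],C-.106*L+[0,0,.018],FC+.0735*(-U-L)+[0,0,.034]): print(((proj("top",P)[0]-[340,130])*4+[400,0]).round())
```

```text
15.1167 [-0.248  0.518 -0.702  2.055  0.974  0.625 -0.089] [0.46791734 0.27951666 0.25671092]
[ 0.55749393  0.13487198 -0.81915204]
[0.46864507 0.28143153 0.2       ] [16.67, -2.592, 54.182, -0.039, -0.288, -0.257]
[0.4978039  0.28848579 0.11      ] [16.607, -2.425, 149.051, -0.039, -0.288, -0.257]
frame l/r corners u,l [(np.float64(-105.95246704553303), np.float64(102.86098033889931)), (np.float64(-108.15765301283325), np.float64(-103.78713358588851))]
[407. 264.]
[752. 305.]
[712. 241.]
```

>>> arm_command([
  [5,-1,15,-0.01,-0.07,-0.06],
  [9,-1,30,-0.02,-0.14,-0.12],
  [13,-2,42,-0.03,-0.21,-0.19],
  [17,-3,54,-0.039,-0.288,-0.257],
  [17,-3,54,-0.039,-0.288,-0.257],
  [17,-3,54,-0.039,-0.288,-0.257],
])

```text
t: 15.62
ee_pos: [0.4675, 0.2819, 0.1994]
tcp_rot: [0.299, -0.112, 0.947, 0.036]
contact_force: [0.2, -1.3, 0.1]
finger_gap: 0.0001
finger_force: 0.0
```

Run:
```python
from h import *
o,R=cur();print(o["t"],o["q"].round(3),o["ee_pos"],R.as_matrix()[:,2].round(3))
T=down(193.6)*Ro.from_euler("y",-np.radians(42))
for x,z in((-.105,.11),(-.075,.095),(-.04,.085),(-.005,.07)):
  P=V+x*VU+[0,0,z]; print(P,delta(P,T))
```

```text
15.6167 [-0.456  0.636 -0.58   2.386  2.02   0.756 -0.999] [0.46752299 0.28193463 0.19941465] [ 0.559  0.136 -0.818]
[0.49294409 0.28731008 0.11      ] [30.137, -0.885, 88.097, 0.0, -0.121, -0.003]
[0.52210292 0.29436434 0.095     ] [14.209, -0.851, 117.615, 0.0, -0.121, -0.003]
[0.55612156 0.30259432 0.085     ] [-8.684, -0.796, 145.915, 0.0, -0.121, -0.003]
[0.59014019 0.31082429 0.07      ] [-28.703, -0.751, 178.307, 0.0, -0.121, -0.003]
```

>>> arm_command([
  [3,0,24,0,-0.03,0],
  [6,0,48,0,-0.06,0],
  [9,0,72,0,-0.09,0],
  [12,-1,96,0,-0.121,-0.003],
  [14,-1,117,0,-0.121,-0.003],
  [14,-1,117,0,-0.121,-0.003],
  [14,-1,117,0,-0.121,-0.003],
])

```text
t: 16.2
ee_pos: [0.5221, 0.2933, 0.0952]
tcp_rot: [0.354, -0.109, 0.928, 0.041]
contact_force: [-0.3, -0.1, 0.5]
finger_gap: -0.0002
finger_force: 0.0
```

Run:
```python
from h import *
o,R=cur();print(o["t"],o["q"].round(3),o["ee_pos"],R.as_matrix()[:,2].round(3),o["contact_force"])
T=down(193.6)*Ro.from_euler("y",-np.radians(42))
for x,z in((-.04,.085),(-.003,.068)):
  P=V+x*VU+[0,0,z]; print(P,delta(P,T))
c=[cv2.resize(env.camera("scene")[150:300,330:480,::-1],(400,400),interpolation=cv2.INTER_CUBIC),cv2.resize(env.camera("top")[110:250,80:220,::-1],(400,400),interpolation=cv2.INTER_CUBIC)]
cv2.imwrite("pics/g6.png",np.hstack(c))
```

```text
16.2 [-0.442  0.98  -0.574  2.381  2.341  1.132 -1.223] [0.52206879 0.29332548 0.09517265] [ 0.649  0.154 -0.745] [-0.2883601  -0.14701318  0.49279715]
[0.55612156 0.30259432 0.085     ] [-19.505, 1.146, 31.1, -0.003, -0.003, -0.003]
[0.59208412 0.31129457 0.068     ] [-35.745, 1.301, 68.44, -0.003, -0.003, -0.003]
```

View pics/g6.png

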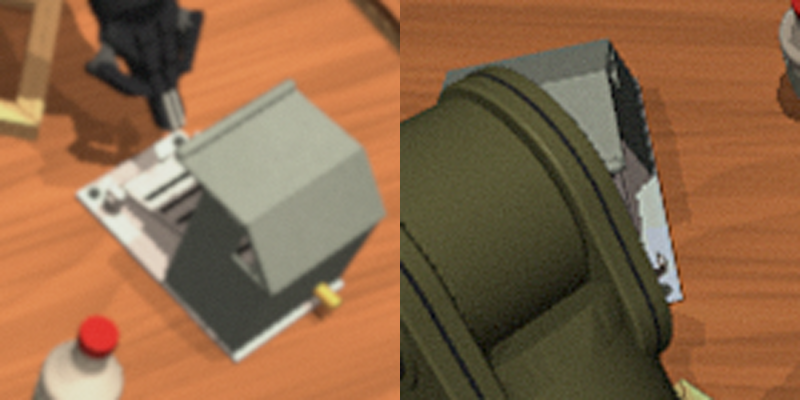

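Run:
```python
from h import *
o,R=cur()
f=lambda P:((proj("scene",P)[0]-[330,150])*400/150).round()
print("tip",f(o["ee_pos"]))
for n,x,y,z in(("base FL",-110,70,6),("base FR",-110,-70,6),("base BR",110,-70,6),("hood FL",-25,69,173),("hood FR",-25,-69,173),("hood rear L",60,69,173),("rear R",60,-69,173),("ped",-75,45,34),("ped",-75,-45,34)):
  print(n,f(V+x/1e3*VU+y/1e3*VL+[0,0,z/1e3]))
```

```text
tip [172. 125.]
base FL [179. 127.]
base FR [ 73. 191.]
base BR [234. 360.]
hood FL [291.  75.]
hood FR [174. 147.]
hood rear L [366. 140.]
rear R [248. 218.]
ped [191. 145.]
ped [122. 187.]
```

>>> arm_command([
  [-3,0.5,14,0,0,0],
  [-6,1,28,0,0,0],
  [-9.5,1.2,42,0,0,0],
  [-16,1.2,52,0,0,0],
  [-23,1.2,63,0,0,0],
  [-29.5,1.2,73.5,0,0,0],
  [-29.5,1.2,73.5,0,0,0],
  [-29.5,1.2,73.5,0,0,0],
])

```text
t: 16.97
ee_pos: [0.5902, 0.313, 0.0625]
tcp_rot: [0.356, -0.11, 0.927, 0.043]
contact_force: [0.2, -0.6, 0.2]
finger_gap: -0.0
finger_force: 0.0
```

Run:
```python
from h import *
o,R=cur();d=o["ee_pos"]-V;print(o["t"],o["q"].round(3),d@VU,d@VL,d[2],R.as_matrix()[:,2].round(3),o["contact_force"])
print("down 10mm, in hinge arc:",R.inv().apply([0,0,-10]),R.inv().apply(10*VU))
```

```text
16.9667 [-0.391  1.038 -0.522  2.187  2.391  1.003 -1.104] -0.004410556446876606 0.0020669448147144225 0.06245121027829165 [ 0.65   0.157 -0.743] [ 0.20152677 -0.56252711  0.21548703]
down 10mm, in hinge arc: [ 6.68958087 -0.00948279  7.43299522] [-7.43299121  0.00791736  6.68958736]
```

>>> arm_command([
  [2.7,0,3,0,0,0],
  [5.4,0,5.9,0,0,0],
  [7.4,0,8.2,0,0,0],
  [9.4,0,10.4,0,0,0],
  [11.4,0,12.6,0,0,0],
  [13.4,0,14.9,0,0,0],
])

```text
t: 17.47
ee_pos: [0.5916, 0.3139, 0.0427]
tcp_rot: [0.358, -0.11, 0.926, 0.043]
contact_force: [0.4, -1.3, 9.9]
finger_gap: -0.0002
finger_force: 5.1
```

>>> arm_command([
  [1,0,1.1,0,0,0],
  [2,0,2.2,0,0,0],
  [3,0,3.3,0,0,0],
  [3,0,3.3,0,0,0],
])

```text
t: 17.8
ee_pos: [0.592, 0.314, 0.0396]
tcp_rot: [0.359, -0.11, 0.926, 0.043]
contact_force: [-2.6, -2.3, 18.7]
finger_gap: -0.0004
finger_force: 9.1
```

>>> arm_command([
  [0.7,0,0.7,0,0,0],
  [1.4,0,1.5,0,0,0],
  [1.4,0,1.5,0,0,0],
])

```text
t: 18.05
ee_pos: [0.592, 0.3141, 0.039]
tcp_rot: [0.36, -0.111, 0.925, 0.043]
contact_force: [-5.4, -5.1, 25.0]
finger_gap: -0.0005
finger_force: 12.6
```

Run:
```python
from h import *
o,R=cur();print(o["t"],o["ee_pos"],o["contact_force"])
c=[cv2.resize(env.camera("scene")[150:300,330:480,::-1],(400,400),interpolation=cv2.INTER_CUBIC),cv2.resize(env.camera("scene")[220:320,120:220,::-1],(400,400),interpolation=cv2.INTER_CUBIC)]
cv2.imwrite("pics/g7.png",np.hstack(c))
```

```text
18.05 [0.59201451 0.31408655 0.03898132] [-5.38759385 -5.11796254 24.95090661]
```

>>> arm_command([
  [0,0,0,0,0,0],
  [0,0,0,0,0,0],
  [0,0,0,0,0,0],
  [0,0,0,0,0,0],
  [0,0,0,0,0,0],
  [0,0,0,0,0,0],
  [0,0,0,0,0,0],
  [0,0,0,0,0,0],
])

```text
t: 18.82
ee_pos: [0.592, 0.3141, 0.039]
tcp_rot: [0.36, -0.11, 0.925, 0.043]
contact_force: [-5.9, -4.2, 25.0]
finger_gap: -0.0001
finger_force: 12.5
```

>>> arm_command([
  [0,0,0,0,0,0],
  [0,0,0,0,0,0],
  [0,0,0,0,0,0],
  [0,0,0,0,0,0],
  [0,0,0,0,0,0],
  [0,0,0,0,0,0],
  [0,0,0,0,0,0],
  [0,0,0,0,0,0],
])

```text
t: 19.48
ee_pos: [0.592, 0.3141, 0.039]
tcp_rot: [0.36, -0.11, 0.925, 0.043]
contact_force: [-6.0, -4.4, 25.7]
finger_gap: 0.0
finger_force: 12.5
```

>>> arm_command([
  [-1,0,-1,0,0,0],
  [-3,0,-3.3,0,0,0],
  [-6,0,-6.6,0,0,0],
  [-9,0,-10,0,0,0],
  [-11,0,-12.2,0,0,0],
  [-11,0,-12.2,0,0,0],
])

```text
t: 19.98
ee_pos: [0.59, 0.3135, 0.052]
tcp_rot: [0.356, -0.111, 0.927, 0.043]
contact_force: [-1.2, -0.8, 4.7]
finger_gap: -0.0005
finger_force: 2.7
```

>>> arm_command([
  [-0.7,0,-0.8,0,0,0],
  [-1.3,0,-1.5,0,0,0],
  [-1.3,0,-1.5,0,0,0],
])

```text
t: 20.23
ee_pos: [0.5898, 0.3134, 0.053]
tcp_rot: [0.355, -0.111, 0.927, 0.043]
contact_force: [-1.3, 0.4, 4.5]
finger_gap: -0.0001
finger_force: 2.4
```

>>> arm_command([
  [-0.7,0,-0.8,0,0,0],
  [-1.3,0,-1.5,0,0,0],
  [-1.3,0,-1.5,0,0,0],
])

```text
t: 20.48
ee_pos: [0.5894, 0.3133, 0.0545]
tcp_rot: [0.355, -0.111, 0.927, 0.043]
contact_force: [-1.2, 0.1, 4.4]
finger_gap: -0.0002
finger_force: 2.1
```

>>> arm_command([
  [-2,0,-2.2,0,0,0],
  [-4.7,0,-5.2,0,0,0],
  [2,0,-15,0,0,0],
  [9,0,-26,0,0,0],
  [15.5,0,-37,0,0,0],
  [20,0,-58,0,0,0],
  [25,0,-79,0,0,0],
  [22,0,-110,0,0,0],
])

```text
t: 21.15
ee_pos: [0.5012, 0.2903, 0.1199]
tcp_rot: [0.353, -0.11, 0.928, 0.041]
contact_force: [-0.3, 1.2, 0.3]
finger_gap: -0.0002
finger_force: 0.0
```

>>> arm_command([
  [-3,0,-30,0,0,0],
  [-10,0,-65,0,0,0],
  [-20,0,-100,0,0,0],
  [-20,0,-100,0,0,0],
  [-20,0,-100,0,0,0],
])

```text
t: 21.57
ee_pos: [0.452, 0.2798, 0.2116]
tcp_rot: [0.356, -0.111, 0.927, 0.043]
contact_force: [-0.3, -0.1, -0.5]
finger_gap: 0.0001
finger_force: 0.0
```

Run:
```python
from h import *
o,R=cur();d=o["ee_pos"]-V;print(o["t"],d@VU,d@VL,d[2],o["contact_force"])
s=env.camera("scene")[:,:,::-1];t=env.camera("top")[:,:,::-1]
r=lambda a:cv2.resize(a,(400,300),interpolation=cv2.INTER_CUBIC)
o=np.vstack([np.hstack([r(s[180:360,60:300]),r(s[150:300,310:510])]),np.hstack([r(t[110:260,280:480]),r(t[100:250,80:280])])])
cv2.imwrite("pics/end.png",o)
```

```text
21.5667 -0.14656102185511588 0.0023665978225522882 0.21162342640984688 [-0.32340853 -0.05153193 -0.54279224]
```

View pics/end.png

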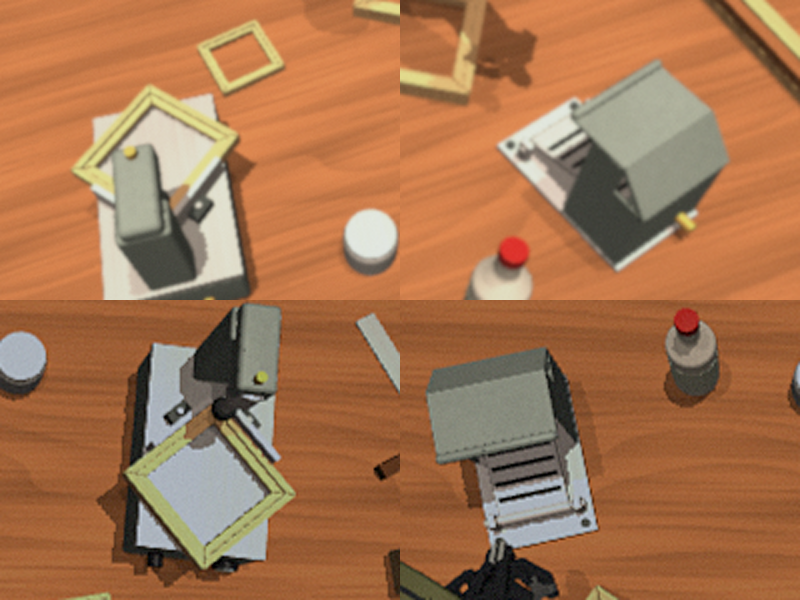

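The frame is still home, the pedal is back up, and the bottle and tin are where they were. I'm handing the job in.

```bash
python3 -c "
from bench import env
print(env.close_job())"
```

```text
the job is handed in; nothing more can be done
None
```

The job is handed in: the frame's corner is home against both fences, the pedal was held at its stop for about 1.4 s at roughly 25 N and came back up, and the glue bottle and nail tin were not touched; the nail itself I couldn't see, and no verdict came back.

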